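# Re-bed a loose tile in the hot-pan landing and hold it down while it grabs

### The arm

A 6-joint arm with a two-finger parallel gripper is mounted at the origin on the work surface. World frame = base frame: x ahead of the robot, y to its left, z up, the work surface at z = 0. Lengths are in m, angles in degrees, forces in N, time in s.
With the tool pointing down it reaches from about 0.35 to 0.875 m from the base axis. Payload 4.2 kg.
Tool frame: the origin (TCP) lies on the centre line of the jaws, within the pads' length; the fingertips stand tip_reach ahead of it and the grasp point (between the pads) is the TCP (tip_reach is the distance from the TCP to the fingertips, in m); z points along the fingers, y is the line along which they close (so a half turn about z gives the same grasp; the last joint's range is limited). The gripper opens to 87 mm and grips with 3 to 60 N. Pads are 19 mm wide; open, the fingers measure 117 mm over their backs; the gripper's body (75 mm by 190 mm) begins 51 mm behind the grasp point.
Start: joints at [81.91, 22.042, 0.453, 0, -68.411, -14.817], TCP at [0.243, 0.576, 0.242] pointing down, gripper open.
Joint ranges: [-179.83, 179.83], [-69.29, 118.12], [-61.27, 80.66], [-181.25, 117.63], [-171.15, -9.14], [-177.46, 177.46]. Speed limits (degrees/s): [159.86, 159.86, 180, 180, 180, 180].

### API

Orientations are given as a 3x3 rotation matrix whose columns are the frame's x, y, z axes.
In Python, from station import sense, capture, finish_job, tip_reach gives the robot as it stands.
- The arm moves only by the tool arm_command, never from a script. Its argument "deltas" is a list of rows, each a list of 7 numbers: the turn, a rotation vector about the tool's x, y, z in rad, then the shift along the tool's x, y, z in cm, then the closure, from -1 (fully open) to 1 (shut), so that 0 is half open. In form: [[rx, ry, rz, dx, dy, dz, hand], ...]. A call has 1 to 8 rows; each row is the pose to reach, as a shift and turn from the pose commanded when the call began, along the tool's axes at that moment; what a row does not reach only later rows make up. A row lasts 1/12 s, in which the tool goes at most 41.7 mm and 7.16 degrees, less where a joint would pass 70% of its speed; a pose out of reach is approached as far as the arm can. A call with a gripper value outside its range is refused whole. The fingers move at their own pace and stop on an object; the grip force is fixed at half the most. Time passes only in rows, so rows that repeat a pose let the fingers close. It gives the time, the measured TCP pose, the force, the opening and the grip force at its end, in the units of the state.
- sense(): the state, without advancing time (a new reading comes with each control period).
- capture(name): name is "scene" or "top" or "wrist"; returns a dict with "pixels" (420x560x3 uint8, blue, green, red), "fovy" (degrees; the focal length in pixels is half the picture's height over the tangent of half this angle, whatever the lens; pixels are square), "cx", "cy" (the principal point, pixels), "k1" (the pictures are not rectified: a ray, as slopes to the right and down, at radius r is drawn at 1 + k1 r^2 times it, then the intrinsics apply), "rvec" (rotation vector, rad) and "tvec" (3), from world to camera coordinates, as OpenCV has them. Camera axes: x right, y down, z forward; pixel columns grow to the right and rows downward; lengths in m; the calibration is good to about 2 mm. A picture is of the moment at which its call begins. There is no depth.
- finish_job(): hands the job in; it is judged then, once.
The state is a dict: "time_s": time; "joints": joint angles; "joint_velocities": joint speeds; "effort": joint torques, N m; "tcp_pos": TCP position; "ee_rot": TCP orientation; "wrist_force": force on the tool from outside, world axes, zero at the start; "moment": the same for the moment, N m; "gripper_width": opening from 0.0 (shut) to 1.0 (fully open); "gripper_force": force on a finger pad.
Only numpy, scipy, OpenCV 4.12 (cv2) and the standard library are available. Lean on these libraries where they do the work, as an engineer would, in place of code of your own. Each camera call takes 0.05 s, during which the arm holds its last target. There are 200 camera calls.

### The job

One tile of the kitchen's tiled hot-pan landing is being glued back and stands proud on its springy mounting pads: mist the bond with activator by pressing the sprayer's orange head right down and letting it spring back up, then stand the red packer fully down in the wide joint beside the loose tile (the joint next to the cut tile, the only one wide enough) and let go of it. Then press the loose tile down until it lies flush with its neighbours, firmly but without pounding it, and finish while still holding it pressed; leave the rest of the things on the counter where they stand.

Things in the scene. Friction and masses are not known exactly. Their poses are not given: they have to be found in the camera images.
- slab: hot-pan landing: fixed steel-edged slab, 216 x 318 mm (its x by y); origin at the middle of its underside, at counter height. Near row of tiles (centre line x = -51 mm): fixed tile at y = -102 mm, loose tile at 0, fixed tile at +102 mm. Far row (x = +51 mm): three fixed grey tiles. Fixed tiles' faces are 27 mm above the counter, joint floors 12 mm. A 1.5 mm steel lip lies on both ends.
- tile: the loose tile, cream, 98 x 98 x 15 mm, 0.3 kg, mid near row, axes as the slab's. Origin at the middle of its underside, 15 mm below its face. Rests free on four springy pads, face 31 mm above the counter, 4 mm proud of its neighbours; pushed in its middle with 8 N or more it sinks 4 mm onto the hard bed, flush (face at 27 mm); it rises again when let go.
- tile_cut: fixed grey neighbour cut short: 98 mm (its x) by 84 mm (its y), 15 mm thick, on the loose tile's +y or -y side (varies). Origin at the middle of its underside, 12 mm above the counter; axes as the slab's. The joint between it and the loose tile is the wide one: about 11 mm wide (10 to 12), 98 mm long along the slab's x, 15 mm deep, dark floor.
- tile_full: fixed grey neighbour of full size, 98 x 98 x 15 mm, on the loose tile's other side. Origin at the middle of its underside, 12 mm above the counter. The joint between it and the loose tile is only about 4 mm wide.
- packer_mid (a point): middle of the red plastic packer (spacer): upright plate 40 mm long (its x), 9 mm thick (its y), 55 mm tall, 25 g; its lowest 8 mm tapers to 5 mm thick. The point is 27.5 mm above its toe. It starts standing loosely in a 16 mm deep slot of the black rack, long side along the rack's x, this point 33.5 mm above the counter; fully down in the joint it is 39.5 mm above the counter.
- rack: black plastic packer rack, fixed, 120 x 60 x 22 mm (x, y, z) with two slots along its x: at x = -28 mm the red packer's, at x = +28 mm the slot of the thicker blue packer. Origin at the middle of its underside.
- packer_thick_mid (a point): the middle of the blue packer: like the red one but 14 mm thick, too thick for the joint; it stays in the rack.
- spray_top (a point): middle of the top of the sprayer's orange head (28 mm across, 19 mm tall), 176 mm above the counter when up. The white sprayer with a green band, 60 mm across, stands fixed in a steel cup at the slab's +y side, nozzle towards the loose tile.
- spray_head (a joint): travel of the sprayer's head in m: 0 up, 0.007 fully down; a spring (2 N at first, about 5.5 N fully down) brings it back.
- mug: white mug, 80 mm across, 90 mm tall; origin at its foot. Bystander.
- tub: white tub of tile adhesive with a yellow lid, 98 mm across, 89 mm tall; origin at its foot. Bystander.
- float: rubber grout float with a wooden handle, 240 x 100 mm, 66 mm tall; origin at the middle of its underside. Bystander.
- sauce: brown sauce bottle with an orange nozzle, 64 mm across, 204 mm tall; origin at its foot. Bystander.
There are look-alikes about, which are no part of the job. Leave any blue or yellow look-alike of the tile alone.

How it is judged:
By the outcome, as a careful person would: the job done as asked, in the order asked, and still so for the second after the job is handed in, while the arm keeps its last pose, push and grip.
It also fails if it takes over 67 s, if anything falls off the work surface, if the arm or the gripper's body presses on something with over 40 N, if the wrist force passes 120 N, or if a joint passes its speed limit or range.

## Working session

There is one attempt and no reset: what is moved stays moved. The work goes in short steps, Python scripts to look and compute and a tool call to move; the robot and the scene stay as the last step left them, time stands still between calls to the robot, and variables do not carry over. Pictures are saved under pics/ and viewed, at most 10 in all, crops included, and the job is handed in when it is done.

Besides the shell and the picture viewer there is one more tool, called after "Call:" by a JSON object that holds its "method" and its "body", one argument or row to a line. arm_command: Moves the arm, as the interface text tells. Its arguments: {"type":"object","properties":{"deltas":{"type":"array"}},"required":["deltas"]}

```bash
mkdir -p pics; cat > h.py <<'E'
import numpy as np, cv2
from station import sense, capture, finish_job, tip_reach
def cap(n,name=None):
    c=capture(n)
    if name: cv2.imwrite('pics/'+name+'.png',c['pixels'])
    return c
def K(c):
    f=210/np.tan(np.radians(c['fovy'])/2)
    return np.array([[f,0,c['cx']],[0,f,c['cy']],[0,0,1.]])
def ray(c,uv):
    uv=np.array(uv,float).reshape(-1,1,2)
    p=cv2.undistortPoints(uv,K(c),np.array([c['k1'],0,0,0.]),None,None) if 0 else None
    d=((uv[:,0]-[c['cx'],c['cy']])/K(c)[0,0]); s=d.copy()
    for _ in range(30): s=d/(1+c['k1']*(s**2).sum(1,keepdims=True))
    R=cv2.Rodrigues(np.array(c['rvec'],float))[0]; t=np.array(c['tvec'],float).ravel()
    return -R.T@t, np.c_[s,np.ones(len(s))]@R
def onz(c,uv,z):
    o,d=ray(c,uv); return o+d*((z-o[2])/d[:,2])[:,None]
def proj(c,P):
    P=np.array(P,float).reshape(-1,1,3)
    return cv2.projectPoints(P,np.array(c['rvec'],float),np.array(c['tvec'],float),K(c),np.array([c['k1'],0,0,0.]))[0][:,0]
def tri(c1,u1,c2,u2):
    o1,d1=ray(c1,u1);o2,d2=ray(c2,u2);d1=d1[0];d2=d2[0]
    s=np.linalg.lstsq(np.c_[d1,-d2],o2-o1,rcond=None)[0]
    a=o1+s[0]*d1;b=o2+s[1]*d2
    return (a+b)/2,np.linalg.norm(a-b)
E
python3 - <<'E'
from h import *
import pickle
d={n:cap(n,n+'0') for n in('scene','top','wrist')}
pickle.dump(d,open('c0.pkl','wb'))
print(tip_reach if not callable(tip_reach) else tip_reach()); s=sense(); print(s)
for n,c in d.items(): print(n,c['fovy'],c['k1'],ray(c,[[280,210]]))
cv2.imwrite('pics/both.png',cv2.resize(np.hstack([d['scene']['pixels'],d['wrist']['pixels']]),(800,300)))
E
```

```text
0.019
{'time_s': 0.15, 'joints': array([ 8.19093911e+01,  2.20818494e+01,  3.98770678e-01, -1.75139226e-02,
       -6.84124099e+01, -1.48162930e+01]), 'joint_velocities': array([ 0.06057331, -0.15818614,  0.26416051,  0.09883181,  0.02526181,
        0.04626257]), 'effort': array([ 9.36035394e-04, -3.91052806e+01,  1.87587333e+01,  4.22233969e+00,
        1.23768169e-02, -1.38478017e-04]), 'tcp_pos': array([0.24310961, 0.57533174, 0.24071291]), 'ee_rot': array([[ 9.21094690e-01, -3.89338291e-01, -5.15957148e-04],
       [-3.89338604e-01, -9.21093296e-01, -1.60998300e-03],
       [ 1.51583362e-04,  1.68382883e-03, -9.99998571e-01]]), 'wrist_force': array([-0.29689071, -0.59481586, -0.32129467]), 'moment': array([-6.30100734e-05, -7.86218769e-03,  1.11976026e-02]), 'gripper_force': 0.0, 'gripper_width': 1.0034381952455464}
scene 57.799679069705974 -0.08101824898342806 (array([ 1.02825621, -0.67597288,  0.97154384]), array([[-0.44690794,  0.56421743, -0.69428503]]))
top 54.91220300748294 -0.07889703619907777 (array([0.30597425, 0.03911875, 1.3746644 ]), array([[ 0.1432796 , -0.00370699, -0.98978314]]))
wrist 71.84605164571431 -0.043447031651273865 (array([0.30753617, 0.54782249, 0.38474345]), array([[-0.22385971,  0.09629624, -0.96994137]]))
```

View pics/top0.png

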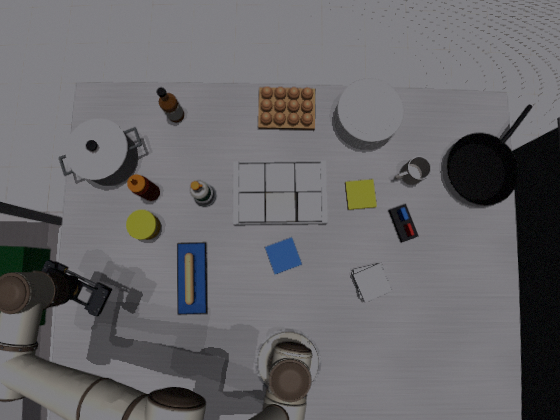

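View pics/scene0.png

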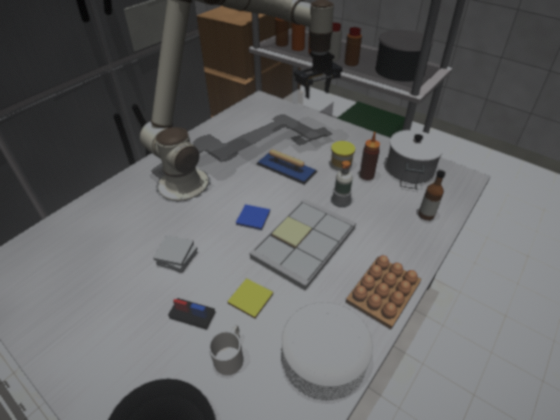

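Top view: slab at about (280,192), rack at (403,223) with red (409,229) and blue (405,214), sprayer at (202,190), sauce at (143,187), and blue and yellow tile look-alikes at (283,255) and (361,194). Orange-topped candidates are the sprayer (202,190), which has a white body and stands beside the slab's +y side, and the brown sauce bottle. I'll take the sprayer and confirm it in a crop.

```bash
python3 - <<'E'
from h import *
import pickle
d=pickle.load(open('c0.pkl','rb')); t=d['top']['pixels'];s=d['scene']['pixels']
g=lambda im:np.clip(255*(im/255.)**0.6,0,255).astype(np.uint8)
r=lambda im,w,h:cv2.resize(g(im),(w,h),interpolation=cv2.INTER_CUBIC)
A=np.hstack([r(t[150:235,180:340],480,255),r(t[195:250,380:428],240,275)[:255]])
B=np.hstack([r(s[150:290,240:390],360,336),r(s[285:335,155:230],360,240)[:336] if 0 else cv2.copyMakeBorder(r(s[285:335,155:230],360,240),0,96,0,0,cv2.BORDER_CONSTANT)])
cv2.imwrite('pics/crop1.png',np.vstack([A,B]))
E
```

```text
(no output)
```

View pics/crop1.png

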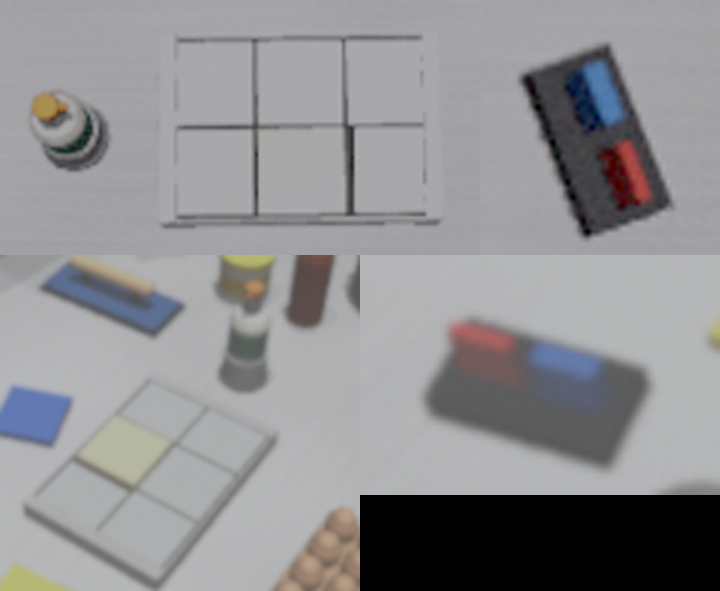

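The crop confirms it: the orange head on the white, green-banded sprayer is at top px (195,185). The cream tile is mid near row, the wide dark joint is on its −y side at (297,206), and the red packer is in the rack at (411,230).

```bash
python3 - <<'E'
from h import *
import pickle
d=pickle.load(open('c0.pkl','rb')); T=d['top'];S=d['scene']
def blobs(c,lo,hi,box,n=''):
    x0,y0,x1,y1=box; hsv=cv2.cvtColor(c['pixels'],cv2.COLOR_BGR2HSV)
    m=np.zeros(hsv.shape[:2],np.uint8); m[y0:y1,x0:x1]=cv2.inRange(hsv,lo,hi)[y0:y1,x0:x1]
    k,l,st,ce=cv2.connectedComponentsWithStats(m)
    i=1+np.argmax(st[1:,4]); mm=(l==i).astype(np.uint8)
    print(n,ce[i],st[i]); return ce[i],mm
ot,_=blobs(T,(8,110,90),(22,255,255),(185,170,215,205),'orT')
os_,_=blobs(S,(5,100,60),(18,255,255),(330,150,356,180),'orS')
p,e=tri(T,ot,S,os_); print('orange tri',p,e,'on z .172',onz(T,[ot],.170),onz(S,[os_],.166))
# red top face bright in the top view
for nm,c,b,h in(('T',T,(395,215,425,245),((0,120,120),(8,255,255))),('S',S,(165,290,215,320),((0,100,90),(10,255,255)))):
    cc,m=blobs(c,*h,b,'red'+nm); r=cv2.minAreaRect(np.argwhere(m)[:,::-1].astype(np.float32)); print(r,onz(c,[cc],.061)); print(onz(c,cv2.boxPoints(r),.061))
# cream tile: scene view & rack
ct,m=blobs(S,(20,35,80),(35,140,255),(265,205,320,255),'cream')
r=cv2.minAreaRect(np.argwhere(m)[:,::-1].astype(np.float32)); print(onz(S,[ct],.031))
q=cv2.approxPolyDP(cv2.convexHull(np.argwhere(m)[:,::-1].astype(np.int32)),4,True)[:,0]; print(onz(S,q,.031))
# rack top dark in top view
g=T['pixels'].max(2); m=np.zeros_like(g); m[200:246,385:422]=(g[200:246,385:422]<75)
r=cv2.minAreaRect(np.argwhere(m)[:,::-1].astype(np.float32)); print('rack',r,onz(T,[r[0]],.022),onz(T,cv2.boxPoints(r),.022))
# slab corners by crop px
u=np.array([[177,38],[421,37],[425,214],[177,214],[160,36],[440,36],[441,221],[161,224],[258,125],[345,126],[347,212],[256,214]])/3+[180,150]
print('slab',onz(T,u,.027))
# wide joint columns profile
print(T['pixels'][196:216,290:304].max(2)[::3])
E
```

```text
orT [195.15151515 185.01515152] [191 181  11   9  66]
orS [345.27272727 163.59090909] [340 160  11   8  66]
orange tri [0.55160266 0.29413219 0.17124009] 6.29432187775934e-05 on z .172 [[0.55183034 0.29437422 0.17      ]] [[0.54850018 0.30051381 0.166     ]]
redT [410.5625 229.1875] [409 224   4  11  16]
((410.413818359375, 229.0345001220703), (10.39893913269043, 1.4855626821517944), 68.19859313964844) [[ 0.44142465 -0.3976123   0.061     ]]
[[ 0.4568564  -0.3886167   0.061     ]
 [ 0.45878147 -0.3932927   0.061     ]
 [ 0.42701773 -0.40562378  0.061     ]
 [ 0.42510918 -0.40095432  0.061     ]]
redS [180.31707317 301.82926829] [174 300  13   5  41]
((180.05882263183594, 301.76470947265625), (12.126781463623047, 3.395498752593994), 14.03624439239502) [[ 0.44652118 -0.3963633   0.061     ]]
[[ 0.43219126 -0.40811816  0.061     ]
 [ 0.42578163 -0.39942529  0.061     ]
 [ 0.45936878 -0.38525977  0.061     ]
 [ 0.4654987  -0.39397991  0.061     ]]
cream [291.23676012 231.49221184] [272 217  39  30 642]
[[0.51673913 0.02889875 0.031     ]]
[[ 0.55780187  0.08029345  0.031     ]
 [ 0.56462
[... 596 characters left out ...]
 0.027     ]
 [ 0.67091479 -0.1227608   0.027     ]
 [ 0.45801112 -0.12475901  0.027     ]
 [ 0.4481252   0.18845908  0.027     ]
 [ 0.56283819  0.08277221  0.027     ]
 [ 0.56378284 -0.01554197  0.027     ]
 [ 0.46598049 -0.01926183  0.027     ]
 [ 0.46160665  0.0825169   0.027     ]]
[[128 130 129 128  97  49  30  23 118 131 130 131 130 131]
 [129 128 127 127  97  49  31  22 116 129 130 130 132 131]
 [129 129 129 128 112  62  34  11 116 131 130 132 130 131]
 [128 129 130 130 114  64  31  17 116 132 131 132 130 130]
 [130 128 129 129 124  71  34  22 115 131 130 131 130 131]
 [130 130 130 130 131  79  31  28 119 130 131 130 130 131]
 [132 131 129 131 130  79  34  32 117 132 131 132 131 130]]
```

```bash
cat >> h.py <<'E'
from scipy.spatial.transform import Rotation as Ro
def to(x,y,z,yaw):
    "delta row to a tool-down pose with tool x at yaw degrees"
    s=sense(); R=s['ee_rot']; c,n=np.cos(np.radians(yaw)),np.sin(np.radians(yaw))
    G=np.array([[c,n,0],[n,-c,0],[0,0,-1.]])
    print('row',np.round(Ro.from_matrix(R.T@G).as_rotvec(),3),np.round(100*R.T@(np.array([x,y,z])-s['tcp_pos']),2),'t',s['time_s'],'p',s['tcp_pos'].round(4),'yaw',np.degrees(np.arctan2(R[1,0],R[0,0])).round(1),'F',s['wrist_force'].round(1),'w',round(s['gripper_width'],3),s['gripper_force'])
E
python3 -c "
from h import *
to(.551,.294,.25,-23)"
```

```text
row [ 0.002 -0.     0.002] [39.31 13.93 -0.9 ] t 0.15 p [0.2431 0.5753 0.2407] yaw -22.9 F [-0.3 -0.6 -0.3] w 1.003 0.0
```

Call:
{"method": "arm_command", "body": {
  "deltas": [
    [0,0,0,4,1.4,-0.9,1],
    [0,0,0,8,2.8,-0.9,1],
    [0,0,0,12,4.2,-0.9,1],
    [0,0,0,16,5.6,-0.9,1],
    [0,0,0,20,7.1,-0.9,1],
    [0,0,0,24,8.5,-0.9,1],
    [0,0,0,28,9.9,-0.9,1],
    [0,0,0,30,10.6,-0.9,1]
  ]
}}

```text
time_s: 0.82
tcp_pos: [0.4802, 0.3586, 0.2503]
ee_rot: [[0.92, -0.391, -0.0], [-0.391, -0.92, -0.001], [0.0, 0.001, -1.0]]
wrist_force: [0.0, 0.8, -0.1]
gripper_width: 0.477
gripper_force: 0.0
```

```bash
python3 - <<'E'
from h import *
to(.551,.294,.25,-23)
c=cap('wrist','w1'); print(proj(c,[.551,.294,.176]),proj(c,[.515,.031,.031]))
E
```

```text
row [ 0.001 -0.    -0.   ] [9.05 3.17 0.03] t 0.8167 p [0.4802 0.3586 0.2503] yaw -23.0 F [ 0.   0.8 -0.1] w 0.477 0.0
[[324.54999839 107.98493238]] [[522.64115447  61.89554559]]
```

View pics/w1.png

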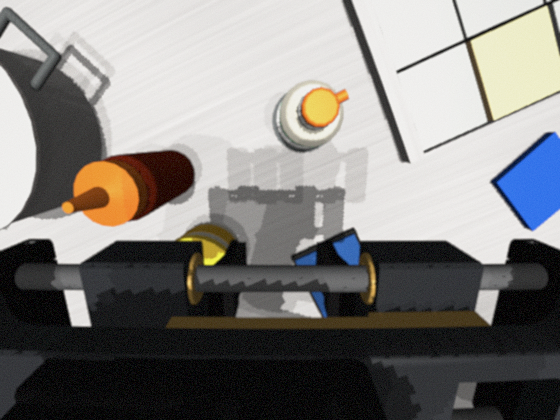

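Wrist view: the head's disc is centred at about (320,107), with its nozzle at (343,97) pointing to the loose tile. The sauce nozzle is at (68,207) and stays clear.

```bash
python3 - <<'E'
from h import *
c=capture('wrist'); hsv=cv2.cvtColor(c['pixels'],cv2.COLOR_BGR2HSV)
m=cv2.inRange(hsv[70:140,290:360],(8,150,150),(25,255,255))
m=cv2.morphologyEx(m,cv2.MORPH_OPEN,np.ones((19,19),np.uint8))
k=cv2.moments(m,True);u=[290+k['m10']/k['m00'],70+k['m01']/k['m00']];p=onz(c,[u],.174)[0];print(u,k['m00'],p)
to(p[0],p[1],.21,-23)
E
```

```text
[326.0, 107.0] 361.0 [0.55328615 0.2899661  0.174     ]
row [ 0.001  0.    -0.004] [9.36 3.4  4.  ] t 0.9167 p [0.4807 0.3581 0.25  ] yaw -23.2 F [ 0.1  0.4 -0. ] w 0.387 0.0
```

Call:
{"method": "arm_command", "body": {
  "deltas": [
    [0,0,0,3,1,0,1],
    [0,0,0,6,2.1,0,1],
    [0,0,0,9,3.2,0,1],
    [0,0,0,9,3.2,0,1],
    [0,0,0,9,3.2,1.5,1],
    [0,0,0,9,3.2,3,1],
    [0,0,0,9,3.2,4,1],
    [0,0,0,9,3.2,4,1]
  ]
}}

```text
time_s: 1.58
tcp_pos: [0.547, 0.2965, 0.2076]
ee_rot: [[0.921, -0.389, -0.005], [-0.389, -0.921, -0.003], [-0.003, 0.005, -1.0]]
wrist_force: [-0.2, -0.4, -0.4]
gripper_width: 0.006
gripper_force: 0.0
```

```bash
python3 -c "
from h import *
to(.551,.294,.186,-23)"
```

```text
row [0.005 0.003 0.002] [0.47 0.06 2.16] t 1.5833 p [0.547  0.2965 0.2076] yaw -22.9 F [-0.2 -0.4 -0.4] w 0.006 0.0
```

Call:
{"method": "arm_command", "body": {
  "deltas": [
    [0,0,0,0.3,0,0.6,1],
    [0,0,0,0.3,0,1.0,1],
    [0,0,0,0.3,0,1.3,1],
    [0,0,0,0.3,0,1.5,1],
    [0,0,0,0.3,0,1.7,1],
    [0,0,0,0.3,0,1.9,1],
    [0,0,0,0.3,0,2.0,1],
    [0,0,0,0.3,0,2.0,1]
  ]
}}

```text
time_s: 2.25
tcp_pos: [0.5516, 0.2958, 0.1912]
ee_rot: [[0.921, -0.389, 0.001], [-0.389, -0.921, 0.0], [0.0, -0.001, -1.0]]
wrist_force: [-3.0, -0.2, 4.9]
gripper_width: 0.005
gripper_force: 2.0
```

Call:
{"method": "arm_command", "body": {
  "deltas": [
    [0,0,0,0,0,0.2,1],
    [0,0,0,0,0,0.3,1],
    [0,0,0,0,0,0.4,1],
    [0,0,0,0,0,0.5,1],
    [0,0,0,0,0,0.5,1],
    [0,0,0,0,0,0.5,1]
  ]
}}

```text
time_s: 2.75
tcp_pos: [0.5516, 0.2958, 0.1883]
ee_rot: [[0.921, -0.388, 0.002], [-0.388, -0.921, 0.001], [0.002, -0.001, -1.0]]
wrist_force: [-5.9, -1.3, 13.8]
gripper_width: 0.005
gripper_force: 6.5
```

Bottomed: 13.8 N at z = 0.188, which matches 7 mm of travel. Releasing now.

Call:
{"method": "arm_command", "body": {
  "deltas": [
    [0,0,0,0,0,-0.3,1],
    [0,0,0,0,0,-0.8,1],
    [0,0,0,0,0,-1.5,1],
    [0,0,0,0,0,-3,1],
    [0,0,0,0,0,-6,1],
    [0,0,0,0,0,-7,1],
    [0,0,0,0,0,-7,1]
  ]
}}

```text
time_s: 3.33
tcp_pos: [0.5531, 0.2964, 0.2588]
ee_rot: [[0.921, -0.389, 0.006], [-0.389, -0.921, 0.004], [0.004, -0.006, -1.0]]
wrist_force: [0.4, 0.0, -0.3]
gripper_width: 0.001
gripper_force: 0.0
```

```bash
python3 -c "
from h import *
to(.51,0.0,.26,-91); to(.40,-.36,.22,-158.8)"
```

```text
row [-0.007  0.     1.189] [ 7.57 28.98 -0.26] t 3.3333 p [0.5531 0.2964 0.2588] yaw -22.9 F [ 0.4  0.  -0.3] w 0.001 0.0
row [-0.007  0.005  2.372] [11.43 66.44  3.54] t 3.3333 p [0.5531 0.2964 0.2588] yaw -22.9 F [ 0.4  0.  -0.3] w 0.001 0.0
```

Call:
{"method": "arm_command", "body": {
  "deltas": [
    [0,0,0.12,1,3.6,0,-1],
    [0,0,0.24,2,7.2,0,-1],
    [0,0,0.36,2.9,10.8,0,-1],
    [0,0,0.48,3.8,14.4,0,-1],
    [0,0,0.6,4.7,18,0,-1],
    [0,0,0.72,5.7,21.6,0,-1],
    [0,0,0.84,6.6,25.2,0,-1],
    [0,0,0.96,7.5,28.8,0,-1]
  ]
}}

```text
time_s: 4.0
tcp_pos: [0.5073, -0.0006, 0.2541]
ee_rot: [[0.204, -0.979, -0.002], [-0.979, -0.204, -0.0], [-0.0, 0.002, -1.0]]
wrist_force: [0.8, -0.4, 0.2]
gripper_width: 0.529
gripper_force: 0.0
```

```bash
python3 - <<'E'
from h import *
c=cap('wrist','w2')
to(.42,-.36,.22,-158.8)
E
```

```text
row [ 0.004 -0.004  1.397] [33.14 15.26  3.51] t 4.05 p [ 0.5054 -0.0051  0.2541] yaw -78.8 F [-0.8 -3.1 -0.2] w 0.577 0.0
```

Call:
{"method": "arm_command", "body": {
  "deltas": [
    [0,0,0.12,4.1,0,0,-1],
    [0,0,0.24,8,0,0,-1],
    [0,0,0.36,12,0.5,0,-1],
    [0,0,0.48,16,1,0,-1],
    [0,0,0.6,20,2,0,-1],
    [0,0,0.72,24,3,0,-1],
    [0,0,0.84,28,4,0,-1],
    [0,0,0.96,32,5,0,-1]
  ]
}}

```text
time_s: 4.72
tcp_pos: [0.5258, -0.324, 0.2537]
ee_rot: [[-0.685, -0.728, -0.002], [-0.728, 0.685, 0.001], [0.0, 0.002, -1.0]]
wrist_force: [0.8, 0.1, -0.5]
gripper_width: 0.997
gripper_force: 0.0
```

```bash
python3 -c "
from h import *
to(.535,-.36,.25,-158.8)"
```

```text
row [ 0.002 -0.001  0.446] [ 1.99 -3.14  0.37] t 4.7167 p [ 0.5258 -0.324   0.2537] yaw -133.3 F [ 0.8  0.1 -0.5] w 0.997 0.0
```

Call:
{"method": "arm_command", "body": {
  "deltas": [
    [0,0,0.12,1,-1,0,-1],
    [0,0,0.24,2,-2,0,-1],
    [0,0,0.36,2,-3,0,-1],
    [0,0,0.446,2,-3,0,-1],
    [0,0,0.446,2,-3,0,-1],
    [0,0,0.446,2,-3,0,-1]
  ]
}}

```text
time_s: 5.22
tcp_pos: [0.5346, -0.3571, 0.2539]
ee_rot: [[-0.929, -0.369, -0.002], [-0.369, 0.929, 0.001], [0.002, 0.002, -1.0]]
wrist_force: [0.1, 0.5, 0.0]
gripper_width: 0.999
gripper_force: 0.0
```

```bash
python3 - <<'E'
from h import *
c=cap('wrist','w3'); print(proj(c,[[.442,-.397,.061],[.4405,-.3937,.022]]))
to(.442,-.397,.12,-158.8)
E
```

```text
[[278.33183495 108.8373393 ]
 [281.44655022 111.78433453]]
row [ 0.001 -0.001  0.008] [10.07 -0.32 13.45] t 5.2667 p [ 0.5347 -0.357   0.2544] yaw -158.3 F [ 0.5  0.7 -0.1] w 0.999 0.0
```

View pics/w3.png

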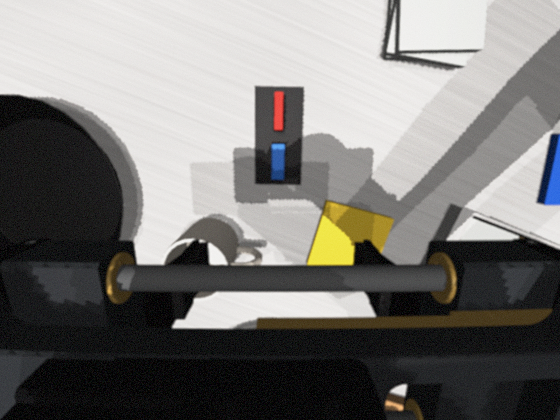

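The red packer is at (279,111) and the blue one at (278,162). The rack is square in the picture and the mug at (200,245) is to the side.

```bash
python3 - <<'E'
from h import *
c=capture('wrist'); hsv=cv2.cvtColor(c['pixels'],cv2.COLOR_BGR2HSV)
m=cv2.inRange(hsv,(0,140,100),(10,255,255))|cv2.inRange(hsv,(172,140,100),(180,255,255)); m[:80]=0;m[140:]=0;m[:,:260]=0;m[:,300:]=0
r=cv2.minAreaRect(np.argwhere(m)[:,::-1].astype(np.float32)); print(r)
b=onz(c,cv2.boxPoints(r),.061);print(b,b.mean(0))
g=c['pixels'].max(2)<70; g[:84]=0;g[195:]=0;g[:,:250]=0;g[:,310:]=0
q=cv2.minAreaRect(np.argwhere(g)[:,::-1].astype(np.float32)); B=onz(c,cv2.boxPoints(q),.022);print(q,B,B.mean(0))
for P in (b,B):
    e=[P[1]-P[0],P[2]-P[1]]; print([np.linalg.norm(x).round(4) for x in e],[np.degrees(np.arctan2(x[1],x[0])).round(2) for x in e])
T=capture('top'); mug=onz(T,[[418,168]],.09); print('mug',mug)
E
```

```text
((278.0, 110.5), (39.0, 10.0), 90.0)
[[ 0.42702098 -0.40919497  0.061     ]
 [ 0.42299698 -0.3990464   0.061     ]
 [ 0.46135116 -0.38376757  0.061     ]
 [ 0.46548954 -0.39420993  0.061     ]] [ 0.44421466 -0.39655472  0.061     ]
((278.3192443847656, 135.49615478515625), (45.62797164916992, 95.93573760986328), 1.2188751697540283) [[ 0.53611447 -0.39371789  0.022     ]
 [ 0.42509926 -0.43242571  0.022     ]
 [ 0.40569158 -0.38048915  0.022     ]
 [ 0.51533153 -0.33775877  0.022     ]] [ 0.47055921 -0.38609788  0.022     ]
[np.float64(0.0109), np.float64(0.0413)] [np.float64(111.63), np.float64(21.72)]
[np.float64(0.1176), np.float64(0.0554)] [np.float64(-160.78), np.float64(110.49)]
mug [[ 0.64160705 -0.41789137  0.09      ]]
```

```bash
python3 -c "
from h import *
to(.4443,-.3965,.1,-158.7);to(.4443,-.3965,.0485,-158.7)"
```

```text
row [ 0.001 -0.     0.006] [ 9.87 -0.35 15.52] t 5.3667 p [ 0.5349 -0.3569  0.2551] yaw -158.4 F [-0.5  0.3  0.4] w 0.997 0.0
row [ 0.001 -0.     0.006] [ 9.87 -0.36 20.67] t 5.3667 p [ 0.5349 -0.3569  0.2551] yaw -158.4 F [-0.5  0.3  0.4] w 0.997 0.0
```

Call:
{"method": "arm_command", "body": {
  "deltas": [
    [0,0,0.006,4,-0.1,0,-0.3],
    [0,0,0.006,8,-0.3,0.5,-0.3],
    [0,0,0.006,9.9,-0.35,3.5,-0.3],
    [0,0,0.006,9.9,-0.35,7.5,-0.3],
    [0,0,0.006,9.9,-0.35,11.5,-0.3],
    [0,0,0.006,9.9,-0.35,14,-0.3],
    [0,0,0.006,9.9,-0.35,14,-0.3],
    [0,0,0.006,9.9,-0.35,14,-0.3]
  ]
}}

```text
time_s: 6.03
tcp_pos: [0.4439, -0.3967, 0.1151]
ee_rot: [[-0.932, -0.363, -0.002], [-0.363, 0.932, 0.0], [0.002, 0.001, -1.0]]
wrist_force: [0.7, 0.2, 0.6]
gripper_width: 0.656
gripper_force: 0.0
```

```bash
python3 -c "
from h import *
to(.4443,-.3965,.0485,-158.7)"
```

```text
row [ 0.001 -0.002 -0.   ] [-0.06 -0.    6.66] t 6.0333 p [ 0.4439 -0.3967  0.1151] yaw -158.7 F [0.7 0.2 0.6] w 0.656 0.0
```

Call:
{"method": "arm_command", "body": {
  "deltas": [
    [0,0,0,0,0,2,-0.3],
    [0,0,0,0,0,4,-0.3],
    [0,0,0,0,0,5.5,-0.3],
    [0,0,0,0,0,6.4,-0.3],
    [0,0,0,0,0,6.6,-0.3],
    [0,0,0,0,0,6.6,-0.3],
    [0,0,0,0,0,6.6,0.2],
    [0,0,0,0,0,6.6,0.5]
  ]
}}

```text
time_s: 6.7
tcp_pos: [0.4452, -0.3974, 0.0512]
ee_rot: [[-0.932, -0.362, 0.003], [-0.362, 0.932, -0.002], [-0.002, -0.002, -1.0]]
wrist_force: [0.6, -0.3, -0.4]
gripper_width: 0.568
gripper_force: 0.0
```

Call:
{"method": "arm_command", "body": {
  "deltas": [
    [0,0,0,0,0,0,1],
    [0,0,0,0,0,0,1],
    [0,0,0,0,0,0,1],
    [0,0,0,0,0,0,1],
    [0,0,0,0,0,0,1],
    [0,0,0,0,0,0,1]
  ]
}}

```text
time_s: 7.2
tcp_pos: [0.4442, -0.3969, 0.0495]
ee_rot: [[-0.932, -0.361, -0.0], [-0.361, 0.932, 0.0], [0.0, 0.0, -1.0]]
wrist_force: [0.7, -0.0, 0.1]
gripper_width: 0.128
gripper_force: 0.0
```

Call:
{"method": "arm_command", "body": {
  "deltas": [
    [0,0,0,0,0,0,1],
    [0,0,0,0,0,0,1],
    [0,0,0,0,0,0,1],
    [0,0,0,0,0,0,1]
  ]
}}

```text
time_s: 7.53
tcp_pos: [0.4441, -0.3967, 0.0495]
ee_rot: [[-0.932, -0.361, -0.0], [-0.361, 0.932, 0.0], [0.0, 0.0, -1.0]]
wrist_force: [-0.6, 0.7, -0.4]
gripper_width: 0.102
gripper_force: 30.0
```

```bash
python3 -c "
from h import *
to(.4443,-.3965,.15,-158.7)"
```

```text
row [ 0.    -0.    -0.002] [ -0.03   0.02 -10.05] t 7.5333 p [ 0.4441 -0.3967  0.0495] yaw -158.8 F [-0.6  0.7 -0.4] w 0.102 29.999616000568494
```

Gripped: 8.9 mm opening at 30 N. Lifting straight up and going to view the joint.

Call:
{"method": "arm_command", "body": {
  "deltas": [
    [0,0,0,0,0,-0.7,1],
    [0,0,0,0,0,-1.5,1],
    [0,0,0,0,0,-3,1],
    [0,0,0,0,0,-6,1],
    [0,0,0,0,0,-10,1],
    [0,0,0,0,0,-14,1],
    [0,0,0,0,0,-17,1],
    [0,0,0,0,0,-17,1]
  ]
}}

```text
time_s: 8.2
tcp_pos: [0.4473, -0.3996, 0.2291]
ee_rot: [[-0.932, -0.363, 0.014], [-0.363, 0.932, -0.01], [-0.009, -0.015, -1.0]]
wrist_force: [0.4, 0.1, 0.5]
gripper_width: 0.103
gripper_force: 30.0
```

```bash
python3 -c "
from h import *
to(.62,-.03,.22,-178.4)"
```

```text
row [-0.013  0.011  0.343] [-29.49  28.19   0.77] t 8.2 p [ 0.4473 -0.3996  0.2291] yaw -158.7 F [0.4 0.1 0.5] w 0.103 29.99959105392918
```

Call:
{"method": "arm_command", "body": {
  "deltas": [
    [0,0,0.06,-2.5,2.4,0,1],
    [0,0,0.12,-5,4.8,0,1],
    [0,0,0.18,-7.5,7.2,0,1],
    [0,0,0.24,-10,9.6,0,1],
    [0,0,0.3,-12.5,12,0,1],
    [0,0,0.343,-15,14.4,0,1],
    [0,0,0.343,-17.5,16.8,0,1],
    [0,0,0.343,-20,19.2,0,1]
  ]
}}

```text
time_s: 8.87
tcp_pos: [0.5618, -0.1441, 0.2205]
ee_rot: [[-1.0, -0.027, 0.002], [-0.027, 1.0, -0.0], [-0.002, -0.0, -1.0]]
wrist_force: [0.1, -0.7, -1.0]
gripper_width: 0.1
gripper_force: 30.0
```

```bash
python3 -c "
from h import *
to(.62,-.03,.22,-178.4)"
```

```text
row [-0.     0.002 -0.001] [-6.12 11.25  0.05] t 8.8667 p [ 0.5618 -0.1441  0.2205] yaw -178.5 F [ 0.1 -0.7 -1. ] w 0.1 29.9980100907851
```

Call:
{"method": "arm_command", "body": {
  "deltas": [
    [0,0,0,-2,3.5,0,1],
    [0,0,0,-4,7,0,1],
    [0,0,0,-6.1,10.5,0,1],
    [0,0,0,-6.1,11.2,0,1],
    [0,0,0,-6.1,11.2,0,1],
    [0,0,0,-6.1,11.2,0,1],
    [0,0,0,-6.1,11.2,0,1]
  ]
}}

```text
time_s: 9.45
tcp_pos: [0.6187, -0.0331, 0.2199]
ee_rot: [[-1.0, -0.026, -0.0], [-0.026, 1.0, -0.0], [0.0, -0.0, -1.0]]
wrist_force: [-0.2, 0.1, -0.6]
gripper_width: 0.098
gripper_force: 30.0
```

```bash
python3 - <<'E'
from h import *
c=cap('wrist','w4'); to(.515,-.024,.12,-178.4)
print(proj(c,[[.515,-.024,.027],[.515,.031,.031]]))
E
```

```text
row [-0.     0.    -0.003] [10.34  1.2   9.99] t 9.5 p [ 0.6186 -0.0334  0.2199] yaw -178.6 F [ 0.6  0.2 -0.6] w 0.096 29.999565206235275
[[292.05067159 105.84152043]
 [342.53927321 107.0007547 ]]
```

View pics/w4.png

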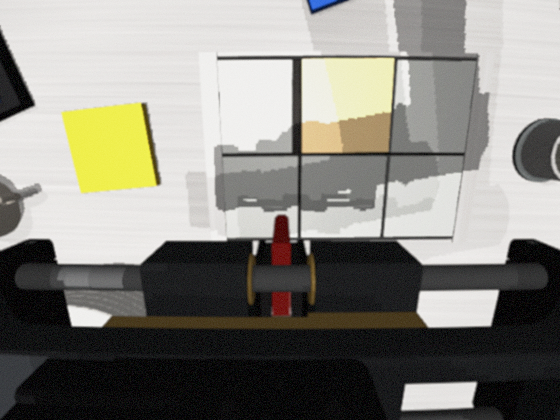

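The wide joint runs from (297,57) to (298,152), with the cut tile to its left and the cream tile to its right. The packer hangs upright at column 281.

```bash
python3 - <<'E'
from h import *
c=capture('wrist'); im=c['pixels']; g=im.max(2).astype(float)
L=[];R=[]
for v in range(64,146,4):
    row=g[v]; a=row[284:291].mean(); b=row[306:313].mean(); k=284+np.argmin(row[284:312]); d=row[k]
    t=(a+d)/2; i=k
    while row[i]<t:i-=1
    l=i+(row[i]-t)/(row[i]-row[i+1])
    t=(b+d)/2; i=k
    while row[i]<t:i+=1
    r=i-(row[i]-t)/(row[i]-row[i-1])
    L.append((l,v));R.append((r,v))
print(np.round(np.c_[np.array(L),np.array(R)[:,0]][::3],1))
PL=onz(c,L,.027)[:,:2];PR=onz(c,R,.031)[:,:2]
for P in(PL,PR):
    f=np.polyfit(P[:,0],P[:,1],1); print('y at x=.515',np.polyval(f,.515).round(4),'yaw',np.degrees(np.arctan(f[0])).round(2),'res',(np.polyval(f,P[:,0])-P[:,1]).std().round(5), 'x',P[:,0].min(),P[:,0].max())
# joint ends (across rows at the tile row): horizontal joints at column 340
col=g[40:170,330:350].mean(1); i=40+np.argsort(col)[:8]; print(np.sort(i))
for z in (.027,.031): print('ends',onz(c,[[298,58],[298,153]],z))
# packer red seen
hsv=cv2.cvtColor(im,cv2.COLOR_BGR2HSV); m=cv2.inRange(hsv,(0,140,60),(10,255,255))|cv2.inRange(hsv,(172,140,60),(180,255,255)); 
for v in range(212,250,6):
    x=np.where(m[v,260:305])[0]+260; print(v,x.min() if len(x) else None,x.max() if len(x) else None)
print(proj(c,sense()['tcp_pos']+np.array([[0,0,-.0435],[-.02,0,-.0435],[-.02,0,-.03]])))
to(.515,-.024,.12,-178.4)
E
```

```text
[[292.3  64.  301. ]
 [292.4  76.  301.1]
 [292.3  88.  301.1]
 [292.4 100.  301.1]
 [292.3 112.  301.2]
 [292.4 124.  301.2]
 [292.2 136.  301.2]]
y at x=.515 -0.024 yaw 1.7 res 0.00016 x 0.4722636294063824 0.5561365123797416
y at x=.515 -0.0145 yaw 2.5 res 2e-05 x 0.4729319410382028 0.5557971276000515
[ 56  57 153 154 155 156 157 169]
ends [[ 0.46614334 -0.01948385  0.027     ]
 [ 0.56600258 -0.01571519  0.027     ]]
ends [[ 0.46713322 -0.01967732  0.031     ]
 [ 0.5658075  -0.01595337  0.031     ]]
212 None None
218 276 286
224 276 287
230 275 287
236 274 287
242 273 288
248 271 290
[[281.69169227 241.68089721]
 [282.45080342 213.52848885]
 [282.57120143 219.01458663]]
row [-0.     0.    -0.003] [10.35  1.21  9.99] t 9.55 p [ 0.6187 -0.0335  0.22  ] yaw -178.6 F [-0.2 -0.9  0. ] w 0.102 29.999519849661738
```

```bash
python3 - <<'E'
from h import *
to(.516,-.0187,.12,-178.1)
E
```

```text
row [-0.     0.    -0.008] [10.23  1.73  9.99] t 9.55 p [ 0.6187 -0.0335  0.22  ] yaw -178.6 F [-0.2 -0.9  0. ] w 0.102 29.999519849661738
```

Call:
{"method": "arm_command", "body": {
  "deltas": [
    [0,0,-0.008,3.5,0.6,0.5,1],
    [0,0,-0.008,7,1.2,1.5,1],
    [0,0,-0.008,10.2,1.73,4,1],
    [0,0,-0.008,10.2,1.73,7,1],
    [0,0,-0.008,10.2,1.73,10,1],
    [0,0,-0.008,10.2,1.73,12,1],
    [0,0,-0.008,10.2,1.73,12.5,1],
    [0,0,-0.008,10.2,1.73,12.5,1]
  ]
}}

```text
time_s: 10.22
tcp_pos: [0.5159, -0.0186, 0.0936]
ee_rot: [[-0.999, -0.033, -0.003], [-0.033, 0.999, -0.001], [0.003, -0.001, -1.0]]
wrist_force: [1.2, 0.4, -0.7]
gripper_width: 0.1
gripper_force: 30.0
```

```bash
python3 - <<'E'
from h import *
to(.516,-.0187,.073,-178.1)
E
```

```text
row [-0.001 -0.003  0.   ] [-0.02 -0.01  2.06] t 10.2167 p [ 0.5159 -0.0186  0.0936] yaw -178.1 F [ 1.2  0.4 -0.7] w 0.1 29.99973968602717
```

Call:
{"method": "arm_command", "body": {
  "deltas": [
    [0,0,0,0,0,0.7,1],
    [0,0,0,0,0,1.3,1],
    [0,0,0,0,0,1.7,1],
    [0,0,0,0,0,2.0,1],
    [0,0,0,0,0,2.2,1],
    [0,0,0,0,0,2.4,1],
    [0,0,0,0,0,2.6,1],
    [0,0,0,0,0,2.6,1]
  ]
}}

```text
time_s: 10.88
tcp_pos: [0.5168, -0.0175, 0.0684]
ee_rot: [[-0.999, -0.035, -0.0], [-0.035, 0.999, -0.0], [0.0, -0.0, -1.0]]
wrist_force: [1.0, -0.5, -0.6]
gripper_width: 0.1
gripper_force: 30.0
```

Call:
{"method": "arm_command", "body": {
  "deltas": [
    [0,0,0,0,0,0.2,1],
    [0,0,0,0,0,0.4,1],
    [0,0,0,0,0,0.6,1],
    [0,0,0,0,0,0.6,1],
    [0,0,0,0,0,0.6,1]
  ]
}}

```text
time_s: 11.3
tcp_pos: [0.5171, -0.0181, 0.0629]
ee_rot: [[-0.999, -0.035, 0.0], [-0.035, 0.999, -0.001], [-0.0, -0.001, -1.0]]
wrist_force: [0.4, -5.0, 3.8]
gripper_width: 0.104
gripper_force: 30.0
```

The packer is rubbing on the loose-tile side (−5 N in y), so I'll ease it 1 mm towards −y and continue.

Call:
{"method": "arm_command", "body": {
  "deltas": [
    [0,0,0,0,-0.1,0,1],
    [0,0,0,0,-0.1,0.1,1],
    [0,0,0,0,-0.1,0.3,1],
    [0,0,0,0,-0.1,0.5,1],
    [0,0,0,0,-0.1,0.6,1],
    [0,0,0,0,-0.1,0.6,1]
  ]
}}

```text
time_s: 11.8
tcp_pos: [0.5165, -0.0183, 0.056]
ee_rot: [[-0.999, -0.035, -0.001], [-0.035, 0.999, 0.0], [0.001, 0.0, -1.0]]
wrist_force: [0.6, -0.6, -0.5]
gripper_width: 0.105
gripper_force: 30.0
```

Call:
{"method": "arm_command", "body": {
  "deltas": [
    [0,0,0,0,0,0.1,1],
    [0,0,0,0,0,0.2,1],
    [0,0,0,0,0,0.25,1],
    [0,0,0,0,0,0.25,1]
  ]
}}

```text
time_s: 12.13
tcp_pos: [0.517, -0.0183, 0.0554]
ee_rot: [[-0.999, -0.035, 0.0], [-0.035, 0.999, -0.0], [-0.0, -0.0, -1.0]]
wrist_force: [-3.2, 1.2, 9.9]
gripper_width: 0.104
gripper_force: 30.0
```

Seated: floor contact at 9.9 N with TCP z = 0.0554, as expected. Relaxing the push and letting go.

Call:
{"method": "arm_command", "body": {
  "deltas": [
    [0,0,0,0,0,-0.2,1],
    [0,0,0,0,0,-0.2,1],
    [0,0,0,0,0,-0.2,0],
    [0,0,0,0,0,-0.2,0],
    [0,0,0,0,0,-0.2,0],
    [0,0,0,0,0,-0.2,0],
    [0,0,0,0,0,-0.2,0],
    [0,0,0,0,0,-0.2,0]
  ]
}}

```text
time_s: 12.8
tcp_pos: [0.5168, -0.0185, 0.0559]
ee_rot: [[-0.999, -0.035, -0.0], [-0.035, 0.999, -0.0], [0.0, -0.0, -1.0]]
wrist_force: [-0.2, -0.2, 0.8]
gripper_width: 0.453
gripper_force: 0.0
```

Call:
{"method": "arm_command", "body": {
  "deltas": [
    [0,0,0,0,0,-1,0],
    [0,0,0,0,0,-2,0],
    [0,0,0,0,0,-5,0],
    [0,0,0,0,0,-9,0],
    [0,0,0,0,0,-12,0],
    [0,0,0,0,0,-12,1],
    [0,0,0,0,0,-12,1],
    [0,0,0,0,0,-12,1]
  ]
}}

```text
time_s: 13.47
tcp_pos: [0.5164, -0.0184, 0.1766]
ee_rot: [[-0.999, -0.034, 0.001], [-0.034, 0.999, 0.001], [-0.001, 0.001, -1.0]]
wrist_force: [-0.3, 0.7, 0.1]
gripper_width: 0.35
gripper_force: 0.0
```

```bash
python3 - <<'E'
from h import *
to(.62,.02,.2,-178.1)
E
```

```text
row [0.001 0.001 0.001] [-10.48   3.48  -2.34] t 13.4667 p [ 0.5164 -0.0184  0.1766] yaw -178.0 F [-0.3  0.7  0.1] w 0.35 0.0
```

Call:
{"method": "arm_command", "body": {
  "deltas": [
    [0,0,0,-3.5,1.2,-2.3,1],
    [0,0,0,-7,2.4,-2.3,1],
    [0,0,0,-10.5,3.5,-2.3,1],
    [0,0,0,-10.5,3.5,-2.3,1],
    [0,0,0,-10.5,3.5,-2.3,1],
    [0,0,0,-10.5,3.5,-2.3,1]
  ]
}}

```text
time_s: 13.97
tcp_pos: [0.6194, 0.02, 0.197]
ee_rot: [[-0.999, -0.035, -0.004], [-0.035, 0.999, -0.001], [0.004, -0.001, -1.0]]
wrist_force: [-0.5, -0.4, -0.4]
gripper_width: 0.014
gripper_force: 0.0
```

```bash
python3 - <<'E'
from h import *
c=capture('wrist'); im=c['pixels']; S=capture('scene')
cv2.imwrite('pics/chk.png',np.hstack([cv2.resize(im[20:230,180:480],(480,336)),cv2.resize(S['pixels'][180:290,240:345],(320,336))]))
hsv=cv2.cvtColor(im,cv2.COLOR_BGR2HSV); m=cv2.inRange(hsv,(18,50,100),(35,160,255)); m[:40]=0;m[175:]=0
k,l,st,ce=cv2.connectedComponentsWithStats(m);i=1+np.argmax(st[1:,4]);print(st[i],onz(c,[ce[i]],.031))
to(.515,.033,.08,-178.1)
E
```

```text
[ 252   49  100  104 2248] [[0.54228249 0.05085753 0.031     ]]
row [-0.    -0.002  0.001] [10.36  1.69 11.86] t 14.0667 p [0.6193 0.0197 0.1984] yaw -178.0 F [-0.5 -0.1  0. ] w 0.01 0.0
```

View pics/chk.png

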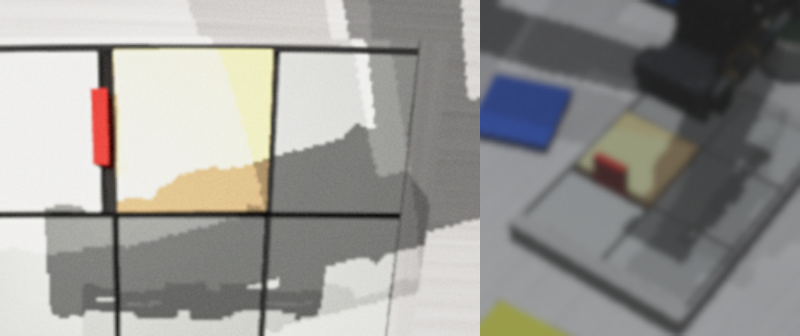

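The packer stands upright in the wide joint (crop 100,127) and the cream tile's corners are clear at (112,48), (275,48), (270,213) and (116,213).

```bash
python3 - <<'E'
from h import *
c=capture('wrist')
P=onz(c,np.array([[112,48],[275,48],[270,213],[116,213]])/1.6+[180,20],.031);print(P,P.mean(0))
to(.516,.0355,.08,-178.1)
E
```

```text
[[ 0.46681325 -0.01639663  0.031     ]
 [ 0.46307082  0.08364692  0.031     ]
 [ 0.56304685  0.08905579  0.031     ]
 [ 0.56663451 -0.01267033  0.031     ]] [0.51489136 0.03590894 0.031     ]
row [-0.    -0.001  0.001] [10.27  1.94 11.9 ] t 14.1167 p [0.6195 0.0197 0.1989] yaw -178.0 F [-0.5  0.5  0.5] w 0.004 0.0
```

Call:
{"method": "arm_command", "body": {
  "deltas": [
    [0,0,0,3.5,0.6,0,1],
    [0,0,0,7,1.3,0,1],
    [0,0,0,10.3,1.9,1,1],
    [0,0,0,10.3,1.9,4.5,1],
    [0,0,0,10.3,1.9,8.5,1],
    [0,0,0,10.3,1.9,11.5,1],
    [0,0,0,10.3,1.9,12.5,1],
    [0,0,0,10.3,1.9,12.5,1]
  ]
}}

```text
time_s: 14.78
tcp_pos: [0.515, 0.0347, 0.0722]
ee_rot: [[-0.999, -0.035, -0.005], [-0.034, 0.999, -0.002], [0.005, -0.002, -1.0]]
wrist_force: [0.7, 0.3, 1.2]
gripper_width: 0.003
gripper_force: 0.0
```

```bash
python3 - <<'E'
from h import *
to(.5155,.0355,.0505,-178.1)
E
```

```text
row [-0.002 -0.005  0.001] [-0.07  0.08  2.17] t 14.7833 p [0.515  0.0347 0.0722] yaw -178.0 F [0.7 0.3 1.2] w 0.003 0.0
```

Call:
{"method": "arm_command", "body": {
  "deltas": [
    [0,0,0,0,0.05,0.8,1],
    [0,0,0,0,0.05,1.4,1],
    [0,0,0,0,0.05,1.8,1],
    [0,0,0,0,0.05,2.0,1],
    [0,0,0,0,0.05,2.1,1],
    [0,0,0,0,0.05,2.2,1],
    [0,0,0,0,0.05,2.3,1],
    [0,0,0,0,0.05,2.4,1]
  ]
}}

```text
time_s: 15.45
tcp_pos: [0.5172, 0.0362, 0.0503]
ee_rot: [[-0.999, -0.035, 0.001], [-0.035, 0.999, 0.0], [-0.001, 0.0, -1.0]]
wrist_force: [-0.5, 0.1, 2.1]
gripper_width: 0.006
gripper_force: 0.5
```

Call:
{"method": "arm_command", "body": {
  "deltas": [
    [0,0,0,0,0,0.05,1],
    [0,0,0,0,0,0.1,1],
    [0,0,0,0,0,0.15,1],
    [0,0,0,0,0,0.2,1],
    [0,0,0,0,0,0.25,1],
    [0,0,0,0,0,0.3,1],
    [0,0,0,0,0,0.3,1],
    [0,0,0,0,0,0.3,1]
  ]
}}

```text
time_s: 16.12
tcp_pos: [0.5172, 0.0362, 0.0474]
ee_rot: [[-0.999, -0.035, 0.001], [-0.035, 0.999, 0.0], [-0.001, 0.0, -1.0]]
wrist_force: [0.2, -0.4, 5.5]
gripper_width: 0.003
gripper_force: 2.8
```

Call:
{"method": "arm_command", "body": {
  "deltas": [
    [0,0,0,0,0,0.1,1],
    [0,0,0,0,0,0.2,1],
    [0,0,0,0,0,0.3,1],
    [0,0,0,0,0,0.4,1],
    [0,0,0,0,0,0.5,1],
    [0,0,0,0,0,0.5,1],
    [0,0,0,0,0,0.5,1],
    [0,0,0,0,0,0.5,1]
  ]
}}

```text
time_s: 16.78
tcp_pos: [0.5173, 0.0362, 0.0463]
ee_rot: [[-0.999, -0.037, 0.001], [-0.037, 0.999, -0.001], [-0.001, -0.001, -1.0]]
wrist_force: [-10.2, 0.8, 32.0]
gripper_width: 0.006
gripper_force: 16.1
```

Flush at z = 0.0463. 32 N is more than needed, so I'll ease a little and check.

Call:
{"method": "arm_command", "body": {
  "deltas": [
    [0,0,0,0,0,-0.1,1],
    [0,0,0,0,0,-0.15,1],
    [0,0,0,0,0,-0.15,1],
    [0,0,0,0,0,-0.15,1]
  ]
}}

```text
time_s: 17.12
tcp_pos: [0.5172, 0.0362, 0.0463]
ee_rot: [[-0.999, -0.036, 0.001], [-0.036, 0.999, -0.0], [-0.001, -0.0, -1.0]]
wrist_force: [-6.8, 1.2, 22.1]
gripper_width: 0.007
gripper_force: 11.0
```

```bash
python3 - <<'E'
from h import *
S=capture('scene');T=capture('top')
to(.5155,.0355,.046,-178.1)
g=lambda a:np.clip(255*(a/255.)**.6,0,255).astype(np.uint8)
cv2.imwrite('pics/fin.png',np.hstack([cv2.resize(g(S['pixels'][180:290,240:345]),(400,420)),cv2.resize(g(T['pixels'][150:255,225:325]),(400,420))]))
E
```

```text
row [-0.     0.001  0.003] [ 0.18 -0.06  0.03] t 17.2167 p [0.5173 0.0362 0.0463] yaw -177.9 F [-6.3  1.4 22.1] w 0.003 11.03931862860918
```

View pics/fin.png

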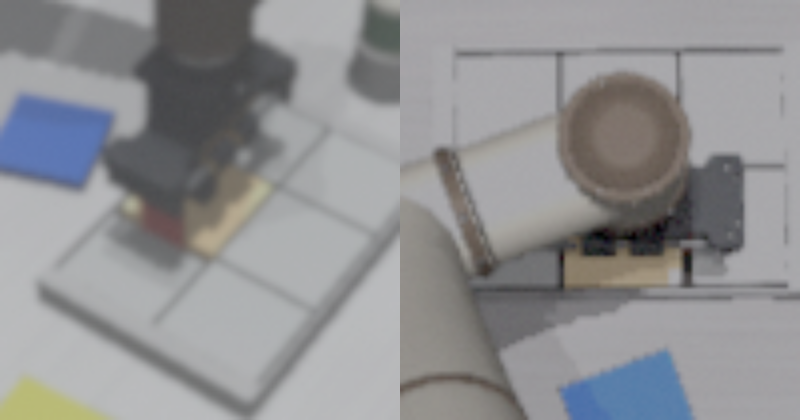

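The fingers hold the cream tile flush in its middle at 22 N (left crop, 220,215). The packer stands in its joint at (165,220), and the blue and yellow look-alikes are untouched.

```bash
python3 -c "
from station import finish_job
print(finish_job())"
```

```text
the job is handed in; nothing more can be done
None
```

The job is handed in: I pressed the sprayer head fully down and let it spring back, stood the red packer down in the wide joint and released it, and finished holding the loose tile flush at about 22 N (peak reading 32 N while pressing) at 17 s.

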